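# Level the spit: wind the low stop collar up its threaded post

## Task

The spit rests on the knurled collars of two threaded steel posts on the barbecue ledge, and one collar is too low. Wind the low collar anticlockwise (seen from above) up its thread until it is level with the collar on the other post, then let go of it.

Things in the scene. Friction and masses are not known exactly. Their poses are not given: they have to be found in the camera images.
- collar_mid (a point): centre (on the post's axis, half-way up) of the low, movable collar: a plain bare-metal knurled ring, 50 mm in diameter and 26 mm high, with nothing under it. It sits on an upright threaded steel rod (20 mm core, 23 mm over the thread) that is fixed to the ledge by a round foot 80 mm across and 18 mm high, and whose top is 120 mm above the ledge. The collar's centre starts 75 to 81 mm above the ledge. x and y are those of the post; z is vertical.
- set_mid (a point): centre (on the post's axis, half-way up) of the other collar, same shape and size (50 mm in diameter, 26 mm high), on an identical post. It is already at the right height (its centre 98 to 104 mm above the ledge) and locked there by a thin dark six-sided nut right under it: it neither turns nor slides. z is vertical.
- collar (a joint): turn of the low collar in rad, positive anticlockwise seen from above; it starts between -0.15 and 0.15. Quick thread: the collar rises 20 mm per rad of anticlockwise turn (and sinks as it turns back), so it must be raised while it is turned; 0.85 to 1.45 rad brings it level, in one grasp. Its stops are at -0.3 and 2.0 rad. The thread is stiff (about 0.2 N m): a grip of 20 N or more turns it and it stays where it is left.
Mind the look-alikes: they are no part of the job. Leave any red look-alike of the part that bears collar_mid alone.

How it is judged:
By the outcome, as a careful person would: the job done as asked, in the order asked, and still so for the second after the job is handed in, with the robot touching nothing.
It also fails if it takes over 32 s, if anything falls off the work surface, if the arm or the gripper's body presses on something with over 40 N, if the wrist force passes 120 N, or if a joint passes its speed limit or range.

## Robot

A 7-joint arm with a two-finger parallel gripper is mounted at the origin on the work surface. World frame = base frame: x ahead of the robot, y to its left, z up, the work surface at z = 0. Lengths are in m, angles in rad, forces in N, time in s.
With the tool pointing down it reaches from about 0.4 to 0.875 m from the base axis. Payload 4.4 kg.
Tool frame: the origin (TCP) lies midway between the tips of the shut fingers; the grasp point (between the pads) lies 19 mm behind it; z points along the fingers, y is the line along which they close (so a half turn about z gives the same grasp; the last joint's range is limited). The gripper opens to 85 mm and grips with 20 to 120 N. Pads are 22 mm wide; open, the fingers measure 114 mm over their backs; the gripper's body (76 mm by 85 mm) begins 54 mm behind the grasp point. The pads swing forward as they close: fully open they stand 13 mm farther back than shut.
Start: joints at [1.092, 0.628, 0.038, 1.517, -0.027, 0.996, -0.02], TCP at [0.261, -0.595, 0.203] pointing down, gripper open.
Joint ranges: [-3.06, 3.06], [-0.37, 2.12], [-1.25, 1.32], [0.18, 2.47], [-1.1, 4.24], [0.23, 1.98], [-2.94, 2.94]. Speed limits (rad/s): [2.57, 2.57, 3.14, 3.14, 3.14, 3.14, 3.14].

## Interface

Orientations are given as a 3x3 rotation matrix whose columns are the frame's x, y, z axes.
In Python, from rig import robot gives the robot as it stands.
- The arm moves only by the tool move_arm, never from a script. Its arguments are lists of equal length, an entry for each row: "jaw": the closure in counts, from 0 (fully open) to 255 (shut); "offset": the shift along the tool's x, y, z in mm, a list of three; "rot": the turn, a rotation vector about the tool's x, y, z in degrees, a list of three. In form: {"jaw": [jaw, ...], "offset": [[x, y, z], ...], "rot": [[ax, ay, az], ...]}. A call has 1 to 12 rows; each row is the pose to reach, as a shift and turn from the pose commanded when the call began, along the tool's axes at that moment; what a row does not reach only later rows make up. A row lasts 1/8 s, in which the tool goes at most 62.5 mm and 10.7 degrees, less where a joint would pass 70% of its speed; a pose out of reach is approached as far as the arm can. A call with a gripper value outside its range is refused whole. The fingers move at their own pace and stop on an object; "squeeze" is the grip in N (left out, the last holds). Time passes only in rows, so rows that repeat a pose let the fingers close. It gives the time, the measured TCP pose, the force, the opening and the grip force at its end, in the units of the state.
- robot.read_state(): the state, without advancing time (a new reading comes with each control period).
- robot.get_image(name): name is "scene" or "side" or "wrist"; returns the picture (480x640x3 uint8, red, green, blue); there is no depth.
- robot.get_calibration(name): a dict with "fx", "fy", "cx", "cy" (pixels), "cam_to_world" (4x4, takes a point from camera to world coordinates). Camera axes: x right, y up, looking along -z (the intrinsics and any distortion apply to the point x, -y, -z); pixel columns grow to the right and rows downward; lengths in m; the calibration is good to about 2 mm. The wrist camera is an equidistant fisheye: a pixel r from the principal point sees the ray r / f radians off the axis. A picture is of the moment at which its call begins: read the wrist's pose just before it. get_calibration takes no time and is no camera call; for the wrist camera it gives the pose at the moment of the call.
- robot.job_done(): hands the job in; it is judged then, once.
Trained networks look in the newest picture that a camera, given by its name, has taken for a name from the list of things; names that differ only in an ending like _2 or _b are one class to them, and where a whole thing is asked for, a point or a joint stands for the part that bears it (a point fixed in the world has none). Each returns a list of dicts, best first, with "p" (0 to 1); they miss things now and then, are a little off and sometimes report something else, mostly with a low value. They report only what shows in the picture. A call takes as long as a camera call. They do not tell look-alikes from the thing itself.
- robot.silhouettes(query, camera): "pixels" (480x640 bool, what is visible of it) and "uv" ([column, row] in pixels, amid what is visible of it).
The state is a dict: "clock": time; "joint_positions": joint angles; "qd": joint speeds; "joint_efforts": joint torques, N m; "eef_pos": TCP position; "orientation": TCP orientation; "wrist_force": force on the tool from outside, world axes, zero at the start; "ft_torque": the same for the moment, N m; "opening": opening from 0.0 (shut) to 1.0 (fully open); "finger_force": force on a finger pad.
Only numpy, scipy, OpenCV 4.12 (cv2) and the standard library are available. Lean on these libraries where they do the work, as an engineer would, in place of code of your own. Each camera call takes 0.05 s, during which the arm holds its last target. There are 200 camera calls.

## Working session

There is one attempt and no reset: what is moved stays moved. The work goes in short steps, Python scripts to look and compute and a tool call to move; the robot and the scene stay as the last step left them, time stands still between calls to the robot, and variables do not carry over. Pictures are saved under pics/ and viewed, at most 10 in all, crops included, and the job is handed in when it is done.

Besides the shell and the picture viewer there is one more tool, called in YAML: its name, and indented under it one key for each argument. move_arm: Moves the arm, as the interface text tells. Its arguments: {"type":"object","properties":{"jaw":{"type":"array","items":{"type":"number"}},"offset":{"type":"array","items":{"type":"array","items":{"type":"number"}}},"rot":{"type":"array","items":{"type":"array","items":{"type":"number"}}},"squeeze":{"type":"number"}},"required":["jaw","offset","rot"]}

```bash
mkdir -p pics; python3 - <<'E'
from rig import robot
import cv2,numpy as np
s=robot.read_state();print(s['clock'],s['eef_pos'],np.round(s['orientation'],3).tolist())
ims=[]
for n in['scene','side']:
    im=robot.get_image(n);cv2.imwrite(f'pics/{n}0.png',im[:,:,::-1])
    for q in['collar_mid','set_mid']:
        for d in robot.silhouettes(q,n):
            m=d['pixels'];ys,xs=np.where(m);print(n,q,round(d['p'],2),np.round(d['uv']),xs.min(),xs.max(),ys.min(),ys.max(),m.sum())
    c=robot.get_calibration(n);print({k:np.round(v,3).tolist() for k,v in c.items()})
E
```

```text
0.0 [ 0.26052096 -0.59477319  0.202103  ] [[0.916, 0.401, -0.001], [0.401, -0.916, 0.002], [-0.0, -0.002, -1.0]]
scene collar_mid 0.87 [279. 370.] 257 297 350 390 1026
scene collar_mid 0.73 [215. 312.] 193 232 289 325 903
scene set_mid 0.96 [379. 169.] 360 391 154 185 717
{'fx': 522.677, 'fy': 522.677, 'cx': 322.837, 'cy': 240.273, 'cam_to_world': [[0.775, -0.503, 0.382, 0.831], [0.632, 0.61, -0.478, -0.376], [0.007, 0.612, 0.791, 0.711], [0.0, 0.0, 0.0, 1.0]]}
side collar_mid 0.78 [431. 231.] 414 451 211 242 845
side collar_mid 0.56 [362. 190.] 346 380 177 204 686
side set_mid 0.75 [246. 365.] 222 271 336 386 1787
{'fx': 525.311, 'fy': 525.311, 'cx': 313.688, 'cy': 248.688, 'cam_to_world': [[-0.77, 0.431, -0.47, 0.246], [-0.638, -0.525, 0.563, 0.369], [-0.004, 0.734, 0.68, 0.567], [0.0, 0.0, 0.0, 1.0]]}
```

View pics/scene0.png

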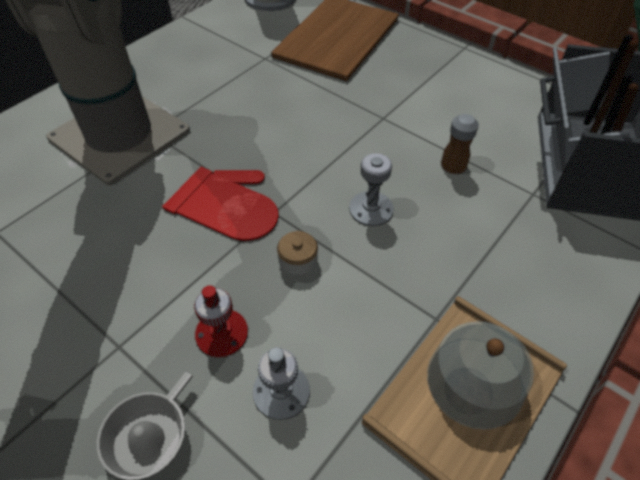

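View pics/side0.png

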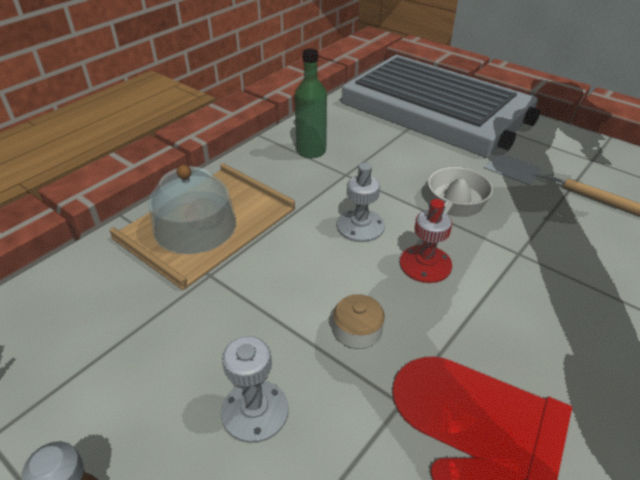

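Candidates: the bare-steel post at scene (279,370) / side (362,190), the red look-alike at scene (215,312) / side (431,231), and the set collar at scene (377,168) / side (246,365). I choose the bare-steel post, whose collar is low with nothing under it. The set one has a nut under its collar.

```bash
cat > h.py <<'E'
from rig import robot
import cv2,numpy as np
from scipy.optimize import minimize
a=np.linspace(0,2*np.pi,40)
def proj(P,c,fish=False):
    T=np.linalg.inv(c['cam_to_world']);p=P@T[:3,:3].T+T[:3,3];x,y,z=p[:,0],-p[:,1],-p[:,2]
    if fish:
        r=np.hypot(x,y);k=np.arctan2(r,z)/r
    else:k=1/z
    return np.c_[c['fx']*k*x+c['cx'],c['fy']*k*y+c['cy']]
def ring(m,r=.025,h=.026):
    return np.array([[m[0]+r*np.cos(t),m[1]+r*np.sin(t),m[2]+s*h/2] for s in(-1,1) for t in a])
def mask(m,c,fish=False):
    hull=cv2.convexHull(proj(ring(m),c,fish).astype(np.float32))
    o=np.zeros((480,640),np.uint8);cv2.fillConvexPoly(o,np.round(hull*16).astype(np.int32),1,shift=4);return o>0
def fit(x0,obs):
    f=lambda x:-np.mean([ (M&(k:=mask(x,c,fi))).sum()/max(1,(M|k).sum()) for M,c,fi in obs])
    r=minimize(f,x0,method='Nelder-Mead',options=dict(initial_simplex=np.vstack([x0,x0+.012*np.eye(3)]),xatol=1e-4,fatol=1e-4));return r.x,-r.fun
def tri(uvs,cs):
    A=[];b=[]
    for uv,c in zip(uvs,cs):
        T=np.array(c['cam_to_world']);d=T[:3,:3]@[(uv[0]-c['cx'])/c['fx'],-(uv[1]-c['cy'])/c['fy'],-1];d/=np.linalg.norm(d)
        Q=np.eye(3)-np.outer(d,d);A.append(Q);b.append(Q@T[:3,3])
    return np.linalg.solve(sum(A),sum(b))
E
python3 - <<'E'
from h import *
cs={n:robot.get_calibration(n) for n in('scene','side')}
pick={'low':('collar_mid',(279,370),(362,190)),'red':('collar_mid',(215,312),(431,231)),'set':('set_mid',(377,168),(246,365))}
im={n:robot.get_image(n) for n in cs}
for k,(q,u,v) in pick.items():
    obs=[];uv=[]
    for n,t in(('scene',u),('side',v)):
        L=robot.silhouettes(q,n)
        d=min(L,key=lambda d:np.hypot(*(np.array(d['uv'])-t)));obs.append((d['pixels'],cs[n],False));uv.append(d['uv'])
        print(n,np.round(d['uv']))
    x0=tri(uv,[cs['scene'],cs['side']]);x,i=fit(x0,obs);print(k,x0.round(4),x.round(4),round(i,3))
    for n in cs:
        cv2.polylines(im[n],[np.round(cv2.convexHull(proj(ring(x),cs[n]).astype(np.float32))).astype(np.int32)],True,(0,255,0),1)
A=im['scene'][260:440,160:340];B=im['side'][130:310,290:470]
cv2.imwrite('pics/crop.png',cv2.resize(np.hstack([A,B]),None,fx=2.2,fy=2.2)[:,:,::-1])
print(robot.read_state()['clock'])
E
```

```text
scene [278. 373.]
side [362. 192.]
low [ 0.6143 -0.1936  0.069 ] [ 0.6124 -0.192   0.0727] 0.665
scene [217. 311.]
side [431. 230.]
red [ 0.4845 -0.1805  0.07  ] [ 0.4829 -0.1819  0.0775] 0.671
scene [376. 171.]
side [246. 364.]
set [0.5103 0.164  0.0968] [0.5108 0.1627 0.1003] 0.747
0.7
```

View pics/crop.png

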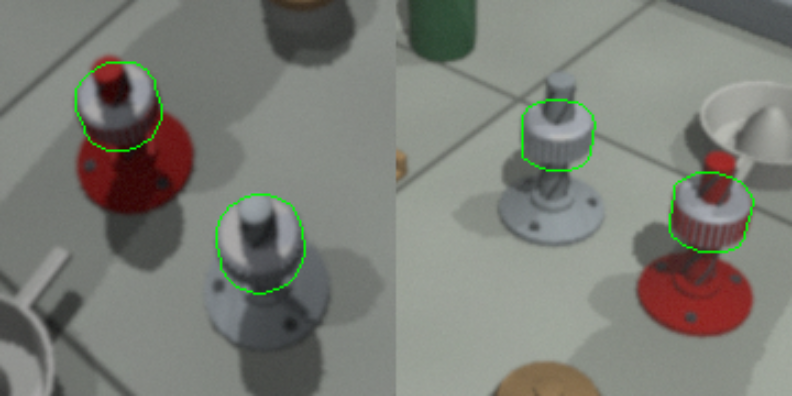

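The crop shows the bare-steel collar at crop (258,245) and (558,135), with nothing under it. The red post stands apart. Moving over the bare-steel post.

move_arm:
  jaw: [0,0,0,0,0,0,0,0,0,0,0,0]
  offset:
    - [40,-19,0]
    - [90,-42,0]
    - [140,-66,0]
    - [190,-89,0]
    - [240,-113,0]
    - [290,-136,0]
    - [340,-160,0]
    - [390,-183,0]
    - [440,-206,0]
    - [470,-220,0]
    - [485,-228,0]
    - [485,-228,0]
  rot:
    - [0,0,0]
    - [0,0,0]
    - [0,0,0]
    - [0,0,0]
    - [0,0,0]
    - [0,0,0]
    - [0,0,0]
    - [0,0,0]
    - [0,0,0]
    - [0,0,0]
    - [0,0,0]
    - [0,0,0]

```text
clock: 2.2
eef_pos: [0.6137, -0.1915, 0.2029]
orientation: [[0.915, 0.402, -0.0], [0.402, -0.915, 0.0], [-0.0, -0.0, -1.0]]
wrist_force: [-0.7, -0.3, -0.3]
opening: 0.998
finger_force: 0.0
```

```bash
python3 - <<'E'
from h import *
c=robot.get_calibration('wrist');im=robot.get_image('wrist')
s=robot.read_state();p=s['eef_pos'];R=s['orientation'];print(s['clock'],p,R.round(3).tolist(),s['joint_positions'].round(2))
for d in robot.silhouettes('collar_mid','wrist'):
    m=d['pixels'];ys,xs=np.where(m);print(round(d['p'],2),np.round(d['uv']),xs.min(),xs.max(),ys.min(),ys.max())
    x0=np.array([.6124,-.192,.078])
    r=minimize(lambda x:-(m&(k:=mask([x[0],x[1],.078],c,True))).sum()/(m|k).sum(),x0[:2],method='Nelder-Mead',options=dict(initial_simplex=x0[:2]+.01*np.array([[0,0],[1,0],[0,1]]),xatol=1e-4))
    print(r.x,r.fun)
q=np.array([.6124,-.192,.078]);
for P,col in((q,(0,255,0)),):
    cv2.polylines(im,[np.round(proj(ring(P),c,True)[40:]).astype(np.int32)],True,col,1)
cv2.imwrite('pics/w1.png',im[:,:,::-1])
E
```

```text
2.25 [ 0.61275152 -0.19324654  0.20291708] [[0.916, 0.4, -0.001], [0.4, -0.916, -0.001], [-0.001, 0.001, -1.0]] [ 0.24  0.62  0.03  1.54 -0.02  0.99 -0.88]
0.84 [323. 205.] 292 354 183 247
[ 0.61533099 -0.19141842] -0.7012718130730553
0.65 [261. 325.] 229 284 305 359
[ 0.6124 -0.192 ] 0.0
```

View pics/w1.png

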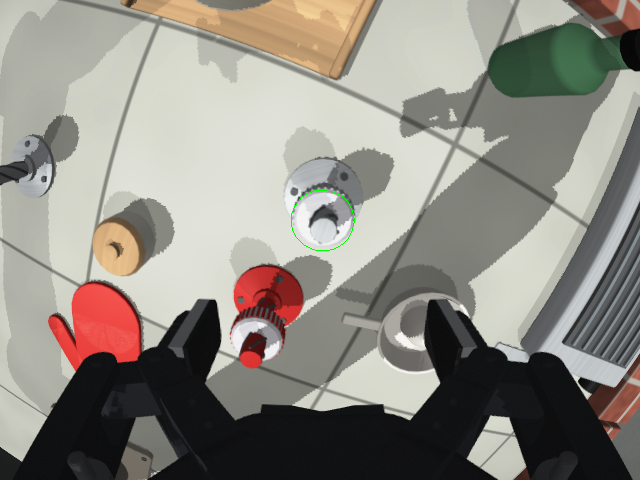

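The wrist view shows the collar at (323,220), matching the projected ring, and the red post at (262,320). Next I view this post and the set one from the same relative pose to get the height difference.

move_arm:
  jaw: [0,0,0,0]
  offset:
    - [0,-40,15]
    - [0,-90,35]
    - [0,-110,40]
    - [0,-110,40]
  rot:
    - [0,0,0]
    - [0,0,0]
    - [0,0,0]
    - [0,0,0]

```text
clock: 2.8
eef_pos: [0.5689, -0.0916, 0.1633]
orientation: [[0.916, 0.401, -0.0], [0.401, -0.916, -0.0], [-0.0, 0.0, -1.0]]
wrist_force: [0.3, -0.8, -0.5]
opening: 1.002
finger_force: 0.0
```

```bash
cat > shot.py <<'E'
import sys,pickle
from h import *
n=sys.argv[1]
c=robot.get_calibration('wrist');im=robot.get_image('wrist');s=robot.read_state()
pickle.dump((c,im,s),open(f'pics/{n}.pkl','wb'));cv2.imwrite(f'pics/{n}.png',im[:,:,::-1])
print(s['clock'],s['eef_pos'],c['cam_to_world'].round(3).tolist(),c['fx'])
E
python3 shot.py low1
```

```text
2.85 [ 0.56992919 -0.09330107  0.16371528] [[0.402, 0.872, 0.278, 0.64], [-0.916, 0.383, 0.122, -0.06], [-0.001, -0.304, 0.953, 0.335], [0.0, 0.0, 0.0, 1.0]] 371.64829954431775
```

move_arm:
  jaw: [0,0,0,0,0,0,0,0,0,0]
  offset:
    - [4,-30,0]
    - [10,-75,0]
    - [17,-125,0]
    - [24,-180,0]
    - [31,-235,0]
    - [38,-290,0]
    - [44,-335,0]
    - [48,-358,0]
    - [48,-365,0]
    - [48,-365,0]
  rot:
    - [0,0,0]
    - [0,0,0]
    - [0,0,0]
    - [0,0,0]
    - [0,0,0]
    - [0,0,0]
    - [0,0,0]
    - [0,0,0]
    - [0,0,0]
    - [0,0,0]

```text
clock: 4.1
eef_pos: [0.4684, 0.2608, 0.1633]
orientation: [[0.917, 0.399, 0.001], [0.399, -0.917, -0.001], [0.001, 0.001, -1.0]]
wrist_force: [0.6, -0.2, -0.0]
opening: 0.999
finger_force: 0.0
```

```bash
python3 shot.py set1; python3 - <<'E'
import cv2,pickle,numpy as np
from h import *
o=[]
for n,g in(('low1',[.6145,-.1915]),('set1',[.5108,.1627])):
    c,im,s=pickle.load(open(f'pics/{n}.pkl','rb'))
    u=proj(np.array([[*g,.07]]),c,True)[0];x,y=np.round(u).astype(int)-[65,65];print(n,x,y)
    x=min(max(x,0),510);y=min(max(y,0),350)
    o.append(cv2.resize(im[y:y+130,x:x+130],(400,400),interpolation=cv2.INTER_CUBIC))
cv2.imwrite('pics/cmp1.png',np.hstack(o)[:,:,::-1])
E
```

```text
4.15 [0.46842851 0.26023302 0.16323432] [[0.399, 0.874, 0.277, 0.54], [-0.917, 0.381, 0.121, 0.292], [0.0, -0.303, 0.953, 0.335], [0.0, 0.0, 0.0, 1.0]] 371.64829954431775
low1 398 159
set1 394 161
```

View pics/cmp1.png

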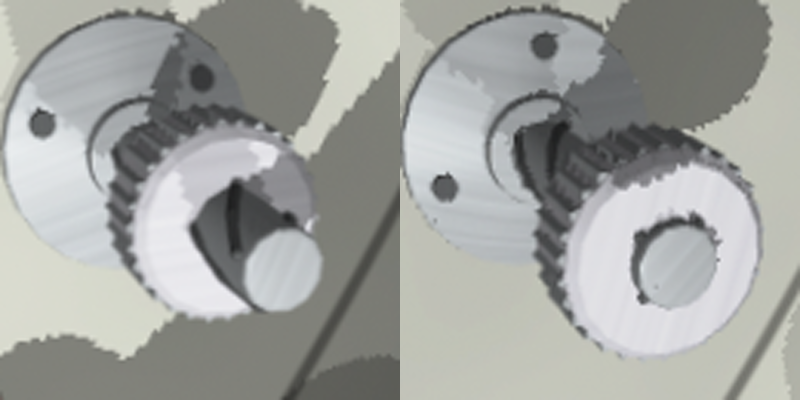

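Low post (left): rod top at crop (283,270), collar top face centred near (225,222). Set post (right): rod top (278,265), face centred near (265,257). From these I solve for the heights.

```bash
cat > lev.py <<'E'
import pickle,sys
from h import *
from scipy.optimize import least_squares
def bb(x,y,z,r,c):
    p=proj(np.array([[x+r*np.cos(t),y+r*np.sin(t),z] for t in np.linspace(0,6.2832,90)]),c,True);return np.r_[p.min(0),p.max(0)]
def solve(n,org,rod,face):  # bboxes in crop px x0,y0,x1,y1
    c=pickle.load(open(f'pics/{n}.pkl','rb'))[0]
    k=130/400;O=np.r_[org,org]-.5+.5*k
    rod=np.array(rod)*k+O;face=np.array(face)*k+O
    f=lambda v:np.r_[bb(v[0],v[1],.12,v[3],c)-rod,bb(v[0],v[1],v[2],v[4],c)-face]
    r=least_squares(f,[.6145 if n[0]=='l' else .511,-.19 if n[0]=='l' else .163,.1,.01,.024],x_scale=[.01]*5)
    print(n,'xy',r.x[:2].round(4),'zc',(r.x[2]-.013).round(4),'radii',r.x[3:].round(4),'res',r.fun.round(1))
E
python3 - <<'E'
from lev import *
solve('low1',(398,159),(243,230,322,311),(136,124,316,320))
solve('set1',(394,161),(238,223,318,308),(165,153,363,358))
E
```

```text
low1 xy [ 0.6138 -0.1926] zc 0.0742 radii [0.0094 0.0243] res [ 0.4 -0.4 -0.2  0.1 -0.6  0.6  0.3 -0.3]
set1 xy [0.5111 0.1633] zc 0.1013 radii [0.0096 0.0239] res [-0.2  0.2 -0.2  0.2  0.5 -0.6 -0.2  0.1]
```

move_arm:
  jaw: [0,0,0,0,0,0,0,0,0,0,0,0]
  offset:
    - [-4,30,-15]
    - [-9,80,-30]
    - [-14,135,-40]
    - [-19,190,-40]
    - [-25,245,-40]
    - [-30,300,-40]
    - [-36,355,-40]
    - [-41,410,-40]
    - [-45,450,-40]
    - [-48,468,-40]
    - [-48,473,-40]
    - [-48,473,-40]
  rot:
    - [0,0,0]
    - [0,0,0]
    - [0,0,0]
    - [0,0,0]
    - [0,0,0]
    - [0,0,0]
    - [0,0,0]
    - [0,0,0]
    - [0,0,0]
    - [0,0,0]
    - [0,0,0]
    - [0,0,0]

```text
clock: 5.65
eef_pos: [0.6126, -0.1886, 0.203]
orientation: [[0.915, 0.402, -0.0], [0.402, -0.915, 0.001], [0.0, -0.001, -1.0]]
wrist_force: [0.4, 0.4, -0.8]
opening: 1.0
finger_force: 0.0
```

move_arm:
  jaw: [0,0,0,0,0,0]
  offset:
    - [0,2,35]
    - [0,3,80]
    - [0,3,120]
    - [0,3,140]
    - [0,3,148]
    - [0,3,148]
  rot:
    - [0,0,0]
    - [0,0,0]
    - [0,0,0]
    - [0,0,0]
    - [0,0,0]
    - [0,0,0]

```text
clock: 6.4
eef_pos: [0.6142, -0.1916, 0.0553]
orientation: [[0.915, 0.403, 0.0], [0.403, -0.915, 0.001], [0.0, -0.001, -1.0]]
wrist_force: [0.5, -0.3, -0.3]
opening: 0.996
finger_force: 0.0
```

```bash
python3 - <<'E'
from h import *
P=[]
for i in range(3):
    c=robot.get_calibration('wrist');im=robot.get_image('wrist');s=robot.read_state();P.append(s['eef_pos'])
print(s['clock'],np.mean(P,0),s['wrist_force'])
cv2.imwrite('pics/w2.png',im[:,:,::-1])
E
```

```text
6.55 [ 0.61487267 -0.19251293  0.05617688] [ 0.24722691 -0.36162817  0.88171689]
```

View pics/w2.png

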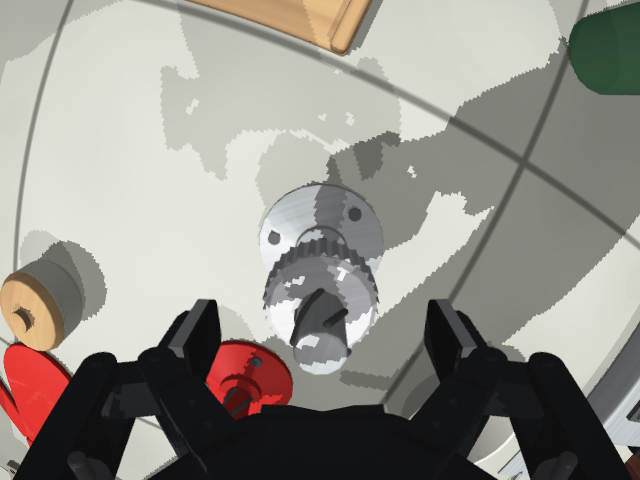

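The collar sits centred between the pads, at (320,300) in the picture. Closing.

move_arm:
  jaw: [255,255,255,255,255,255]
  offset:
    - [0,0,0]
    - [0,0,0]
    - [0,0,0]
    - [0,0,0]
    - [0,0,0]
    - [0,0,0]
  rot:
    - [0,0,0]
    - [0,0,0]
    - [0,0,0]
    - [0,0,0]
    - [0,0,0]
    - [0,0,0]
  squeeze: 45

```text
clock: 7.3
eef_pos: [0.6151, -0.1917, 0.0571]
orientation: [[0.916, 0.402, 0.002], [0.402, -0.916, 0.001], [0.003, -0.0, -1.0]]
wrist_force: [-2.4, 1.7, 12.2]
opening: 0.225
finger_force: 44.5
```

```bash
python3 shot.py grip
```

```text
7.35 [ 0.61514901 -0.1917015   0.05716337] [[0.402, 0.873, 0.276, 0.686], [-0.916, 0.384, 0.12, -0.161], [-0.001, -0.301, 0.954, 0.229], [0.0, 0.0, 0.0, 1.0]] 371.64829954431775
```

View pics/grip.png

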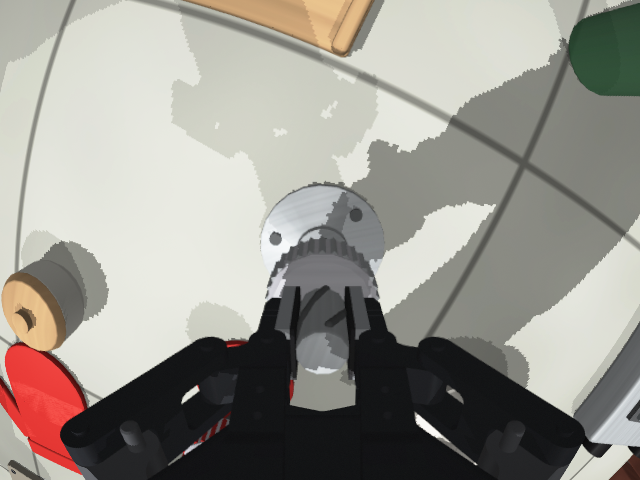

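```bash
python3 - <<'E'
from lev import *
c,im,s=pickle.load(open('pics/grip.pkl','rb'))
print(bb(.6138,-.1926,.12,.01,c).round(),bb(.6138,-.1926,.087,.025,c).round(),bb(.6138,-.1926,.018,.04,c).round())
p=s['eef_pos'];R=s['orientation']
for z in(0,-.01,-.02,-.03,-.04):
    print(z,proj(np.array([p+R@[0,y,z] for y in(-.0425,-.0115,.0115,.0425)]),c,True).round().tolist())
print(s['wrist_force'],s['ft_torque'],c['cx'],c['cy'])
E
```

```text
[295. 330. 351. 375.] [265. 255. 380. 355.] [257. 188. 388. 311.]
0 [[239.0, 277.0], [299.0, 277.0], [345.0, 277.0], [405.0, 277.0]]
-0.01 [[235.0, 285.0], [298.0, 286.0], [346.0, 286.0], [409.0, 285.0]]
-0.02 [[231.0, 294.0], [297.0, 295.0], [347.0, 295.0], [413.0, 294.0]]
-0.03 [[226.0, 304.0], [295.0, 306.0], [349.0, 306.0], [418.0, 304.0]]
-0.04 [[220.0, 315.0], [294.0, 317.0], [350.0, 318.0], [424.0, 316.0]]
[-1.76376947  2.86153324 11.94138682] [0.7358124  0.48475641 0.02175708] 322.114992920507 234.04190283420488
```

```bash
python3 - <<'E'
from lev import *
c,im,s=pickle.load(open('pics/grip.pkl','rb'))
p=s['eef_pos'];R=s['orientation']
for z in(-.0,-.013,-.025,-.04,-.05):
    print(z,proj(np.array([p+R@[x,y,z] for x,y in((.011,-.057),(.011,-.0425),(-.011,-.0425),(-.011,-.057),(.011,-.01),(-.011,-.01))]),c,True).round().tolist())
# brightness profile across pads at tip in the grip image, gray
g=cv2.cvtColor(im,cv2.COLOR_RGB2GRAY)
for r in(280,290,300,320): print(r,g[r,270:376:3].tolist())
w=cv2.cvtColor(cv2.imread('pics/w2.png'),cv2.COLOR_BGR2GRAY)
for r in(296,300,305,320,340,355): print(r,w[r,160:232:3].tolist())
E
```

```text
-0.0 [[211.0, 256.0], [238.0, 257.0], [241.0, 296.0], [215.0, 295.0], [302.0, 257.0], [303.0, 297.0]]
-0.013 [[203.0, 266.0], [232.0, 267.0], [236.0, 308.0], [208.0, 307.0], [300.0, 267.0], [301.0, 309.0]]
-0.025 [[195.0, 276.0], [226.0, 277.0], [231.0, 320.0], [202.0, 319.0], [299.0, 278.0], [300.0, 322.0]]
-0.04 [[185.0, 291.0], [217.0, 292.0], [224.0, 337.0], [192.0, 335.0], [297.0, 294.0], [298.0, 340.0]]
-0.05 [[176.0, 302.0], [211.0, 304.0], [218.0, 350.0], [185.0, 348.0], [295.0, 306.0], [297.0, 353.0]]
280 [79, 204, 210, 206, 231, 211, 121, 121, 120, 121, 121, 121, 121, 121, 120, 120, 121, 121, 121, 122, 121, 121, 121, 121, 122, 122, 122, 122, 122, 122, 122, 119, 115, 132, 138, 105]
290 [214, 211, 229, 230, 107, 76, 76, 76, 69, 18, 81, 119, 119, 119, 97, 77, 46, 40, 42, 58, 79, 108, 119, 119, 119, 26, 17, 77, 76, 76, 76, 120, 119, 112, 135, 136]
300 [24, 21, 22, 21, 76, 76, 76, 76, 29, 18, 58, 74, 76, 53, 43, 46, 74, 78, 78, 77, 75, 78, 76, 75, 76, 16, 19, 52, 76, 77, 76, 71, 20, 21, 22, 34]
320 [20, 21, 59, 76, 75, 76, 76, 28, 18, 16, 43, 61, 76, 76, 78, 77, 75, 78, 77, 48, 36, 39, 40, 43, 69, 68, 16, 18, 50, 75, 76, 76, 76, 20, 21, 20]
296 [230, 230, 230, 230, 230, 230, 230, 230, 230, 230, 230, 230, 230, 230, 230, 230, 230, 229, 229, 229, 229, 229, 230, 230]
300 [229, 229, 229, 229, 229, 229, 230, 230, 230, 229, 230, 229, 198, 73, 72, 72, 64, 16, 15, 230, 229, 230, 229, 229]
305 [229, 229, 229, 229, 230, 229, 229, 229, 229, 229, 229, 189, 73, 74, 73, 70, 16, 15, 15, 166, 229, 214, 230, 229]
320 [228, 228, 228, 227, 227, 20, 19, 21, 62, 73, 73, 73, 72, 16, 16, 15, 16, 15, 16, 15, 198, 201, 201, 202]
340 [199, 19, 20, 20, 66, 73, 72, 73, 73, 18, 16, 15, 15, 14, 14, 16, 15, 15, 16, 16, 21, 161, 106, 85]
355 [20, 19, 20, 20, 20, 20, 96, 95, 23, 24, 13, 15, 14, 13, 15, 16, 16, 16, 15, 116, 116, 115, 112, 109]
```

```bash
python3 - <<'E'
from lev import *
c,im,s=pickle.load(open('pics/grip.pkl','rb'))
p=s['eef_pos'];R=s['orientation']
for xx in(.038,.0425):
  for z in(-.06,-.073,-.088,-.103,-.12):
    print(xx,z,proj(np.array([p+R@[x,y,z] for x,y in((xx,-.038),(xx,.038),(0,0))]),c,True).round().tolist())
E
```

```text
0.038 -0.06 [[207.0, 246.0], [437.0, 246.0], [322.0, 345.0]]
0.038 -0.073 [[194.0, 261.0], [450.0, 261.0], [322.0, 367.0]]
0.038 -0.088 [[177.0, 282.0], [467.0, 282.0], [322.0, 398.0]]
0.038 -0.103 [[155.0, 309.0], [489.0, 309.0], [322.0, 434.0]]
0.038 -0.12 [[122.0, 350.0], [522.0, 351.0], [322.0, 485.0]]
0.0425 -0.06 [[205.0, 233.0], [439.0, 233.0], [322.0, 345.0]]
0.0425 -0.073 [[193.0, 246.0], [451.0, 246.0], [322.0, 367.0]]
0.0425 -0.088 [[174.0, 266.0], [469.0, 266.0], [322.0, 398.0]]
0.0425 -0.103 [[151.0, 291.0], [493.0, 291.0], [322.0, 434.0]]
0.0425 -0.12 [[116.0, 331.0], [527.0, 331.0], [322.0, 485.0]]
```

move_arm:
  jaw: [0,0,0,0,0]
  offset:
    - [0,0,0]
    - [0,0,0]
    - [0,0,0]
    - [0,0,0]
    - [0,0,0]
  rot:
    - [0,0,0]
    - [0,0,0]
    - [0,0,0]
    - [0,0,0]
    - [0,0,0]

```text
clock: 7.98
eef_pos: [0.6139, -0.1929, 0.0548]
orientation: [[0.916, 0.401, -0.0], [0.401, -0.916, 0.0], [-0.0, -0.0, -1.0]]
wrist_force: [-1.0, 0.5, -0.2]
opening: 0.994
finger_force: 0.0
```

The pads sat on top of the collar: the tips are about 30 mm farther back than the TCP suggests, and the body likewise. I lower by 30 mm and grip again.

move_arm:
  jaw: [0,0,0,0,0]
  offset:
    - [0,0,10]
    - [0,0,20]
    - [0,0,27]
    - [0,0,30]
    - [0,0,30]
  rot:
    - [0,0,0]
    - [0,0,0]
    - [0,0,0]
    - [0,0,0]
    - [0,0,0]

```text
clock: 8.6
eef_pos: [0.6139, -0.1929, 0.0247]
orientation: [[0.916, 0.401, -0.0], [0.401, -0.916, 0.0], [-0.0, -0.0, -1.0]]
wrist_force: [0.6, -0.3, 0.6]
opening: 1.0
finger_force: 0.0
```

move_arm:
  jaw: [255,255,255,255,255]
  offset:
    - [0,0,0]
    - [0,0,0]
    - [0,0,0]
    - [0,0,0]
    - [0,0,0]
  rot:
    - [0,0,0]
    - [0,0,0]
    - [0,0,0]
    - [0,0,0]
    - [0,0,0]
  squeeze: 45

```text
clock: 9.22
eef_pos: [0.6139, -0.1922, 0.0257]
orientation: [[0.916, 0.401, -0.0], [0.401, -0.916, 0.001], [0.0, -0.001, -1.0]]
wrist_force: [-1.8, 2.2, 5.8]
opening: 0.573
finger_force: 46.5
```

Opening 0.573 is about 49 mm, so the collar is gripped. Turning a first part.

move_arm:
  jaw: [255,255,255,255]
  offset:
    - [0,0,-1.7]
    - [0,0,-4.2]
    - [0,0,-7]
    - [0,0,-8.4]
  rot:
    - [0,0,-5]
    - [0,0,-12]
    - [0,0,-20]
    - [0,0,-24]

```text
clock: 9.72
eef_pos: [0.6139, -0.1921, 0.0341]
orientation: [[0.672, 0.74, -0.0], [0.74, -0.672, 0.001], [0.001, -0.001, -1.0]]
wrist_force: [-1.2, 1.4, 4.7]
opening: 0.572
finger_force: 46.4
```

move_arm:
  jaw: [255,255,255,255,255,255,255,255,255]
  offset:
    - [0,0,-1.7]
    - [0,0,-4.2]
    - [0,0,-7]
    - [0,0,-9.8]
    - [0,0,-12.6]
    - [0,0,-15.4]
    - [0,0,-17.1]
    - [0,0,-17.8]
    - [0,0,-17.8]
  rot:
    - [0,0,-5]
    - [0,0,-12]
    - [0,0,-20]
    - [0,0,-28]
    - [0,0,-36]
    - [0,0,-44]
    - [0,0,-49]
    - [0,0,-51]
    - [0,0,-51]

```text
clock: 10.85
eef_pos: [0.6136, -0.1921, 0.0519]
orientation: [[-0.15, 0.989, -0.001], [0.989, 0.15, 0.001], [0.001, -0.0, -1.0]]
wrist_force: [-2.5, 3.0, 6.5]
opening: 0.572
finger_force: 46.8
```

move_arm:
  jaw: [0,0,0,0,0]
  offset:
    - [0,0,0]
    - [0,0,0]
    - [0,0,0]
    - [0,0,0]
    - [0,0,0]
  rot:
    - [0,0,0]
    - [0,0,0]
    - [0,0,0]
    - [0,0,0]
    - [0,0,0]

```text
clock: 11.48
eef_pos: [0.614, -0.193, 0.0512]
orientation: [[-0.15, 0.989, 0.0], [0.989, 0.15, -0.0], [-0.0, 0.0, -1.0]]
wrist_force: [-0.7, 0.9, 0.5]
opening: 1.0
finger_force: 0.0
```

move_arm:
  jaw: [0,0,0,0,0,0,0,0,0,0,0,0]
  offset:
    - [0,0,-20]
    - [0,0,-55]
    - [0,0,-95]
    - [0,0,-112]
    - [20,-5,-112]
    - [45,-12,-112]
    - [70,-19,-112]
    - [90,-25,-112]
    - [102,-28,-112]
    - [106,-29,-112]
    - [106,-29,-112]
    - [106,-29,-112]
  rot:
    - [0,0,0]
    - [0,0,0]
    - [0,0,5]
    - [0,0,14]
    - [0,0,24]
    - [0,0,34]
    - [0,0,44]
    - [0,0,54]
    - [0,0,64]
    - [0,0,72]
    - [0,0,75]
    - [0,0,75]

```text
clock: 12.98
eef_pos: [0.5699, -0.0921, 0.1645]
orientation: [[0.915, 0.402, 0.002], [0.402, -0.915, 0.0], [0.002, 0.001, -1.0]]
wrist_force: [-0.2, -0.3, 0.8]
opening: 0.998
finger_force: 0.0
```

```bash
python3 shot.py low2; python3 - <<'E'
import cv2,pickle,numpy as np
from h import *
o=[]
for n,g in(('low2',[.6138,-.1926]),('set1',[.5111,.1633])):
    c,im,s=pickle.load(open(f'pics/{n}.pkl','rb'))
    u=proj(np.array([[*g,.07]]),c,True)[0];x,y=np.round(u).astype(int)-[65,65];print(n,x,y)
    o.append(cv2.resize(im[y:y+130,x:x+130],(400,400),interpolation=cv2.INTER_CUBIC))
cv2.imwrite('pics/cmp2.png',np.hstack(o)[:,:,::-1])
E
```

```text
13.025 [ 0.56987516 -0.09221694  0.16432743] [[0.403, 0.873, 0.276, 0.641], [-0.915, 0.384, 0.121, -0.061], [-0.0, -0.302, 0.953, 0.336], [0.0, 0.0, 0.0, 1.0]] 371.64829954431775
low2 397 161
set1 394 161
```

View pics/cmp2.png

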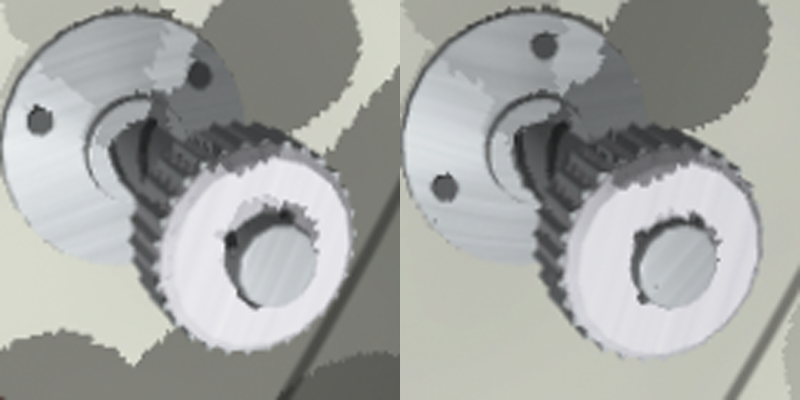

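The low collar (left, face centred near (257,251)) is still slightly below the set one (face centred near (265,257)). I measure the rest more exactly.

```bash
python3 - <<'E'
from lev import *
from scipy.ndimage import map_coordinates,gaussian_filter
org={'low1':(398,159),'low2':(397,161),'set1':(394,161)}
init={'low1':(.6138,-.1926,.087),'low2':(.6138,-.1926,.112),'set1':(.5111,.1633,.1143)}
t=np.linspace(0,2*np.pi,180)
def circ(x,y,z,r,c): return proj(np.array([[x+r*np.cos(q),y+r*np.sin(q),z] for q in t]),c,True)
def samp(g,p): return map_coordinates(g,[p[:,1],p[:,0]],order=1)
for n in('low2','set1'):
    c,im,s=pickle.load(open(f'pics/{n}.pkl','rb'));g=gaussian_filter(im.min(2).astype(float),.6)
    x0,y0,z0=init[n]
    # rod-top xy: mean gradient (outside - inside) around z=.12 ; face: inside bright - outside
    def rod(v): return -np.mean(abs(samp(g,circ(v[0],v[1],.12,.0088,c))-samp(g,circ(v[0],v[1],.12,.0112,c))))
    xy=minimize(rod,[x0,y0],method='Nelder-Mead',options=dict(initial_simplex=[[x0,y0],[x0+.002,y0],[x0,y0+.002]])).x
    foot=lambda v:-np.mean(abs(samp(g,circ(v[0],v[1],.018,.0393,c))-samp(g,circ(v[0],v[1],.018,.041,c))))
    xf=minimize(foot,[x0,y0],method='Nelder-Mead',options=dict(initial_simplex=[[x0,y0],[x0+.002,y0],[x0,y0+.002]])).x
    for nm,b in(('rod',xy),('foot',xf)):
        out=[]
        for r in(.0238,.0245):
            zs=np.arange(.1,.125,.0002);sc=[np.mean(np.clip(samp(g,circ(b[0],b[1],z,r-.0012,c))-samp(g,circ(b[0],b[1],z,r+.0012,c)),-20,60)) for z in zs]
            out.append((r,round(zs[np.argmax(sc)]-.013,4),round(max(sc),1)))
        print(n,nm,b.round(4),out)
E
python3 - <<'E'
import sys;sys.path.insert(0,'.')
import os;os.chdir('.')
from lev import *
solve('low2',(397,161),(239,223,318,308),(160,150,354,352))
solve('set1',(394,161),(238,223,318,308),(165,153,363,358))
E
```

```text
low2 rod [ 0.6125 -0.1919] [(0.0238, np.float64(0.0966), np.float64(54.1)), (0.0245, np.float64(0.0952), np.float64(48.5))]
low2 foot [ 0.6147 -0.1901] [(0.0238, np.float64(0.099), np.float64(49.1)), (0.0245, np.float64(0.099), np.float64(46.5))]
set1 rod [0.5123 0.1652] [(0.0238, np.float64(0.102), np.float64(28.3)), (0.0245, np.float64(0.1014), np.float64(25.0))]
set1 foot [0.5129 0.1655] [(0.0238, np.float64(0.103), np.float64(23.8)), (0.0245, np.float64(0.1026), np.float64(22.3))]
low2 xy [ 0.6136 -0.1922] zc 0.0974 radii [0.0097 0.024 ] res [-0.4  0.4 -0.2  0.3  0.6 -0.7 -0.  -0.1]
set1 xy [0.5111 0.1633] zc 0.1013 radii [0.0096 0.0239] res [-0.2  0.2 -0.2  0.2  0.5 -0.6 -0.2  0.1]
```

About 4 mm (0.2 rad) remains. Regripping with a firmer grip for another 12 degrees.

move_arm:
  jaw: [0,0,0,0,0,0,0,0,0]
  offset:
    - [0,40,0]
    - [0,90,0]
    - [0,110,0]
    - [0,110,20]
    - [0,110,60]
    - [0,110,95]
    - [0,110,110]
    - [0,110,113]
    - [0,110,113]
  rot:
    - [0,0,0]
    - [0,0,0]
    - [0,0,0]
    - [0,0,0]
    - [0,0,0]
    - [0,0,0]
    - [0,0,0]
    - [0,0,0]
    - [0,0,0]

```text
clock: 14.15
eef_pos: [0.6145, -0.1935, 0.0514]
orientation: [[0.916, 0.401, 0.002], [0.401, -0.916, -0.0], [0.002, 0.001, -1.0]]
wrist_force: [-0.7, 1.1, 0.6]
opening: 1.001
finger_force: 0.0
```

move_arm:
  jaw: [255,255,255,255,255]
  offset:
    - [0,0,0]
    - [0,0,0]
    - [0,0,0]
    - [0,0,0]
    - [0,0,0]
  rot:
    - [0,0,0]
    - [0,0,0]
    - [0,0,0]
    - [0,0,0]
    - [0,0,0]
  squeeze: 70

```text
clock: 14.78
eef_pos: [0.6138, -0.1923, 0.0516]
orientation: [[0.916, 0.401, 0.001], [0.401, -0.916, 0.001], [0.001, -0.001, -1.0]]
wrist_force: [-1.7, 2.9, 5.7]
opening: 0.567
finger_force: 71.3
```

move_arm:
  jaw: [255,255,255,255,0,0,0,0]
  offset:
    - [0,0,-1.4]
    - [0,0,-3.1]
    - [0,0,-4.2]
    - [0,0,-4.2]
    - [0,0,-4.2]
    - [0,0,-4.2]
    - [0,0,-4.2]
    - [0,0,-4.2]
  rot:
    - [0,0,-4]
    - [0,0,-9]
    - [0,0,-12]
    - [0,0,-12]
    - [0,0,-12]
    - [0,0,-12]
    - [0,0,-12]
    - [0,0,-12]

```text
clock: 15.78
eef_pos: [0.6135, -0.1933, 0.0543]
orientation: [[0.813, 0.583, -0.0], [0.583, -0.813, -0.0], [-0.0, 0.0, -1.0]]
wrist_force: [-0.8, 0.8, 0.5]
opening: 0.998
finger_force: 0.0
```

move_arm:
  jaw: [0,0,0,0,0,0,0,0]
  offset:
    - [0,0,-20]
    - [0,0,-60]
    - [0,0,-100]
    - [5,-20,-108]
    - [15,-70,-108]
    - [22,-102,-108]
    - [22,-108,-108]
    - [22,-108,-108]
  rot:
    - [0,0,0]
    - [0,0,0]
    - [0,0,3]
    - [0,0,8]
    - [0,0,12]
    - [0,0,12]
    - [0,0,12]
    - [0,0,12]

```text
clock: 16.77
eef_pos: [0.5691, -0.0933, 0.1635]
orientation: [[0.916, 0.401, 0.002], [0.401, -0.916, -0.001], [0.001, 0.002, -1.0]]
wrist_force: [-0.3, -0.4, -0.6]
opening: 1.0
finger_force: 0.0
```

```bash
python3 shot.py low3; python3 - <<'E'
import cv2,pickle,numpy as np
from h import *
o=[]
for n,g in(('low3',[.6138,-.1926]),('set1',[.5111,.1633])):
    c,im,s=pickle.load(open(f'pics/{n}.pkl','rb'))
    u=proj(np.array([[*g,.07]]),c,True)[0];x,y=np.round(u).astype(int)-[65,65];print(n,x,y)
    o.append(cv2.resize(im[y:y+130,x:x+130],(400,400),interpolation=cv2.INTER_CUBIC))
cv2.imwrite('pics/cmp3.png',np.hstack(o)[:,:,::-1])
E
```

```text
16.825 [ 0.56923176 -0.09412626  0.16326929] [[0.402, 0.873, 0.276, 0.64], [-0.916, 0.383, 0.122, -0.062], [0.001, -0.302, 0.953, 0.335], [0.0, 0.0, 0.0, 1.0]] 371.64829954431775
low3 397 160
set1 394 161
```

View pics/cmp3.png

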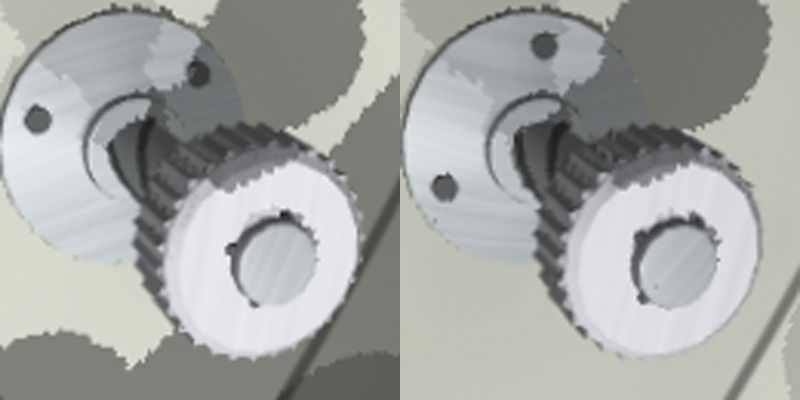

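The two now look almost level (face centre (261,255) left, (264,255) right). One numeric check by colour segmentation.

```bash
python3 - <<'E'
from lev import *
for n,o in(('low2',(397,161)),('low3',(397,160)),('set1',(394,161))):
    c,im,s=pickle.load(open(f'pics/{n}.pkl','rb'));A=im[o[1]:o[1]+130,o[0]:o[0]+130].astype(int)
    print(n,A[100,75],A[84,90],A[115,110])
    m=((A[...,2]-A[...,1]>=3)&(A.min(2)>120)).astype(np.uint8)
    k,l,st,ce=cv2.connectedComponentsWithStats(m);b=1+np.argmax(st[1:,4])
    cn=max(cv2.findContours((l==b).astype(np.uint8),0,1)[0],key=len)[:,0]
    h=cv2.convexHull(cn);e=cv2.fitEllipse(h)
    # rod top: enclosed component
    inv=((l!=b)).astype(np.uint8);r=((A[...,1]-A[...,0]>=4)&(A.min(2)>150)).astype(np.uint8)
    k,l2,st2,ce2=cv2.connectedComponentsWithStats(r);j=l2[84,90]
    print('  face bbox',st[b][:5],'ell',np.round(e[0],1),np.round(e[1],1),'rod',st2[j] if j else None,ce2[j].round(2))
E
```

```text
low2 [231 232 236] [192 196 199] [123 123 116]
  face bbox [  49   47   66   67 2822] ell [82.1 79.9] [61.  71.1] rod [ 78  74  25  26 478] [89.71 86.54]
low3 [229 228 233] [192 196 199] [123 124 117]
  face bbox [  50   49   67   68 3005] ell [84.  81.7] [62.1 71.9] rod [ 78  73  25  26 471] [89.54 85.95]
set1 [224 223 228] [186 191 194] [195 197 185]
  face bbox [  51   49   67   68 2898] ell [84.1 81.7] [62.6 71.9] rod [ 78  74  25  26 465] [89.59 86.52]
```

The offset from face to rod top now matches the set post to within about half a pixel, or roughly 0.5 mm. The gripper is clear, so I hand in.

```bash
python3 -c "
from rig import robot
print(robot.job_done())"
```

```text
the job is handed in; nothing more can be done
None
```

The low collar was wound anticlockwise up to level with the set collar, to about 0.5 mm by the wrist camera, then let go, and the job was handed in at about 17 s; it took a second grasp, because the first turn stopped about 4 mm short.

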